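# Set the thickness selector of a pasta sheeter

## Robot

A 6-joint arm with a two-finger parallel gripper is mounted at the origin on the work surface. World frame = base frame: x ahead of the robot, y to its left, z up, the work surface at z = 0. Lengths are in m, angles in rad, forces in N, time in s.
With the tool pointing down it reaches from about 0.275 to 0.825 m from the base axis. Payload 5.2 kg.
Tool frame: the origin (TCP) lies at the very end of the fingers, on their centre line; the grasp point (between the pads) lies ctrl.grip_depth behind it (ctrl.grip_depth is the distance from the TCP to the grasp point, in m); x points along the fingers, y is the direction in which the jaws open and shut, and the axes are right-handed (so a half turn about x gives the same grasp; the last joint's range is limited). The gripper opens to 93 mm and grips with 3 to 60 N. Pads are 15 mm wide; open, the fingers measure 128 mm over their backs; the gripper's body (75 mm by 188 mm) begins 65 mm behind the grasp point.
Start: joints at [0.937, 0.259, 1.535, -0, 1.348, -0.203], TCP at [0.23, 0.5, 0.219] pointing down, gripper open.
Joint ranges: [-3.14, 3.14], [-0.91, 2.08], [0.19, 2.58], [-1.22, 4.36], [0.22, 2.71], [-3.12, 3.12]. Speed limits (rad/s): [2.57, 2.57, 3.14, 3.14, 3.14, 3.14].

## Interface

Orientations are given as a rotation vector (axis times angle).
In Python, from workcell import ctrl, viewer, finder gives the robot as it stands.
- The arm moves only by the shell command python3 -m jog 'ROWS' [FORCE]. ROWS is JSON, one flat list of numbers, 7 for each row, row after row: the shift along the tool's x, y, z in m, then the turn, a rotation vector about the tool's x, y, z in degrees, then the finger opening in m, from 0 to 0.093. In form: [x, y, z, wx, wy, wz, gripper, x, y, z, wx, wy, wz, gripper, ...]. A call has 1 to 12 rows; each row is the pose to reach, as a shift and turn from the pose commanded when the call began, along the tool's axes at that moment; what a row does not reach only later rows make up. A row lasts 1/12 s, in which the tool goes at most 41.7 mm and 7.16 degrees, less where a joint would pass 70% of its speed; a pose out of reach is approached as far as the arm can. A call with a gripper value outside its range is refused whole. The fingers move at their own pace and stop on an object; FORCE is the grip in N (left out, the last holds). Time passes only in rows, so rows that repeat a pose let the fingers close. It gives the time, the measured TCP pose, the force and the opening at its end, in the units of the state.
- ctrl.state(): the state, without advancing time (a new reading comes with each control period).
- viewer.read_camera(name): name is "side" or "top" or "wrist"; returns the picture (400x640x3 uint8, red, green, blue); there is no depth.
- viewer.get_calibration(name): a dict with "camera_matrix" (3x3 intrinsics, pixels), "R" (3x3) and "t" (3): a world point X has camera coordinates R X + t; the wrist camera has in their place "tool_from_camera" (4x4, takes a point from camera to tool coordinates, whose origin is the TCP and whose axes are the tool frame's). Camera axes: x right, y down, z forward; pixel columns grow to the right and rows downward; lengths in m; the calibration is good to about 2 mm. A picture is of the moment at which its call begins: read the wrist's pose just before it. get_calibration takes no time and is no camera call.
- ctrl.job_done(): hands the job in, once; it reports no verdict.
Trained networks look in the newest picture that a camera, given by its name, has taken for a name from the list of things; names that differ only in an ending like _2 or _b are one class to them, and where a whole thing is asked for, a point or a joint stands for the part that bears it (a point fixed in the world has none). Each returns a list of dicts, best first, with "confidence" (0 to 1); they miss things now and then, are a little off and sometimes report something else, mostly with a low value. They report only what shows in the picture. A call takes as long as a camera call.
- finder.find_in(query, camera): "location" ([x, y, z] in m, in the coordinates of the camera as it stood for that picture, good to about 4 mm: the middle of the surface that is visible of it).
The state is a dict: "t": time; "qpos": joint angles; "joint_vel": joint speeds; "effort": joint torques, N m; "tcp_pos": TCP position; "ee_rot": TCP orientation; "ft_force": force on the tool from outside, world axes, zero at the start; "moment": the same for the moment, N m; "gripper_width": finger opening in m.
Only numpy, scipy, OpenCV 4.12 (cv2) and the standard library are available. Lean on these libraries where they do the work, as an engineer would, in place of code of your own. Each camera call takes 0.05 s, during which the arm holds its last target.

## Task

Set the pasta sheeter's thickness selector to the three-dot setting: pull the sprung knob up out of its one-dot notch, turn it round past two dots, and let it drop fully home into the notch at three dots, feeling for the notch because the dots are only roughly in line with it. Do not wrench the knob against a notch, ram it down or yank it against its upper stop, and leave the other things on the worktop where they are.

Things in the scene. Friction and masses are not known exactly. Their poses are not given: they have to be found in the camera images.
- sheeter: Pasta sheeter, fixed, 170 x 320 mm, 125 mm high: dark base plate, two steel side plates with rollers along y between them, and at its -y end a white gear housing (120 x 120 mm, top at 120 mm) with the selector on top. Origin: underside centre on the worktop; x points away from its front, z up. Only the knob stands higher than 125 mm.
- dial_centre (a point): Point on the selector's vertical axis, on the face of the round aluminium dial plate (112 mm across) on the gear housing, 123 mm above the worktop. Four groups of dark dots lie round the plate, counter-clockwise from above: one dot, two dots (0.62 rad on from one), three dots (1.22 rad on), four dots (1.82 rad on).
- three_dots (a point): Middle of the group of three dots on the dial plate, 47.5 mm from the axis. The direction from dial_centre to here is where the knob's nose should roughly point; the true notch lies up to 0.2 rad (11 degrees) to either side of it, differently each time. All notches are shifted together.
- knob_grip (a point): On the black knob's axis, inside its grip bar, 24 mm above the top of its round skirt (66 mm across, 8 mm thick), 10 mm below the bar's top; 163 mm above the worktop when home, rising with the knob. x axis along the bar to the nose, z up. The bar has flat sides 14 mm apart, is 34 mm tall and reaches from 31 mm behind the axis to the nose.
- knob_nose (a point): Pointed end of the knob's bar, 26 mm from the axis, at the height of knob_grip; a thin white line runs along the bar's top at this end. Under the skirt, 26 mm from the axis, two opposite steel pins engage notches of a steel ring. Ring and upper stop bear up to 25 N: wrenching with the pins in a notch, ramming it down on the rim, or pulling past the stop exceeds that.
- knob_lift (a joint): How far the knob is pulled up, m: 0 fully home, about 0.006 riding on the rim between notches, clear to turn above 0.007, rigid upper stop at 0.012. The spring pulls it down with about 4 N at home, 7 N at the stop. Let go, it snaps down by itself: if it hangs on the rim, the pins are not over a notch.
- knob (a joint): Turn of the knob, rad, positive counter-clockwise from above: 0 with its nose at the one-dot mark, 1.22 at three dots; end stops at -0.33 and 2.10. Friction about 0.03 N m. The one-dot notch is wide (over 0.5 rad of play in all), the others narrow (about 0.04 rad either way). Loosely held and turned slowly along the rim, the knob drops into a notch by its spring.
- crank: Bystander: steel crank, 110 mm, with an upright wooden grip, lying in front of the sheeter. Origin: underside centre.
- flour_bowl: Bystander: white bowl, 120 mm wide, 55 mm high. Origin: underside centre.
- oil_bottle: Bystander: green glass bottle, 64 mm wide, 200 mm high. Origin: underside centre.
- jar: Bystander: amber glass jar, 72 mm wide, 90 mm high. Origin: underside centre.
- tin: Bystander: white tin, 74 mm wide, 70 mm high. Origin: underside centre.
- scraper: Bystander: dough scraper, steel blade 90 x 110 mm with a wooden back 13 mm high, lying flat. Origin: underside centre.
- mug: Bystander: blue mug, 80 mm wide, 85 mm high. Origin: underside centre.

How it is judged:
By the outcome, as a careful person would: the job done as asked, in the order asked, and still so for the second after the job is handed in, with the robot touching nothing.
It also fails if it takes over 43 s, if anything falls off the work surface, if the arm or the gripper's body presses on something with over 40 N, if the wrist force passes 120 N, or if a joint passes its speed limit or range.

## Working session

There is one attempt and no reset: what is moved stays moved. The work goes in short steps, Python scripts to look and compute and a shell command to move; the robot and the scene stay as the last step left them, time stands still between calls to the robot, and variables do not carry over. Pictures are saved under pics/ and viewed, and the job is handed in when it is done.

```bash
mkdir -p pics; ls
python3 - <<'E'
from workcell import ctrl, viewer, finder
import cv2, numpy as np
s=ctrl.state()
print({k:np.round(v,3).tolist() for k,v in s.items()}, ctrl.grip_depth)
for n in ["top","side","wrist"]:
    im=viewer.read_camera(n); cv2.imwrite(f"pics/{n}0.png",im[:,:,::-1])
    c=viewer.get_calibration(n); print(n,{k:np.round(v,3).tolist() for k,v in c.items()})
for n in ["top","side"]:
    c=viewer.get_calibration(n)
    for q in ["knob_grip","knob_nose","dial_centre","three_dots"]:
        r=finder.find_in(q,n)
        for d in r[:2]:
            print(n,q,round(d["confidence"],2),np.round(np.array(c["R"]).T@(np.array(d["location"])-np.array(c["t"])),4))
E
```

```text
pics
{'t': 0.0, 'qpos': [0.937, 0.259, 1.536, -0.0, 1.348, -0.203], 'joint_vel': [-0.001, 0.001, -0.001, 0.001, 0.001, -0.001], 'effort': [0.002, -43.73, -28.4, 0.072, 0.041, -0.0], 'tcp_pos': [0.229, 0.499, 0.218], 'ee_rot': [0.337, 1.545, -0.339], 'ft_force': [0.089, -0.491, -0.693], 'moment': [-0.06, -0.015, 0.023], 'gripper_width': 0.093} 0.0188
top {'camera_matrix': [[387.597, 0.0, 323.896], [0.0, 387.597, 199.191], [0.0, 0.0, 1.0]], 'R': [[-0.015, -1.0, 0.004], [-0.983, 0.014, -0.184], [0.184, -0.007, -0.983]], 't': [0.051, 0.614, 0.909]}
side {'camera_matrix': [[504.81, 0.0, 321.021], [0.0, 504.81, 198.823], [0.0, 0.0, 1.0]], 'R': [[0.678, -0.735, -0.013], [-0.445, -0.396, -0.803], [0.585, 0.551, -0.596]], 't': [-0.368, 0.404, 0.858]}
wrist {'camera_matrix': [[280.387, 0.0, 314.454], [0.0, 280.387, 199.539], [0.0, 0.0, 1.0]], 'tool_from_camera': [[0.002, -0.243, 0.97, -0.167], [1.0, 0.0, -0.002, 0.0], [0.0, 0.97, 0.243, -0.066], [0.0, 0.0, 0.0, 1.0]]}
top knob_grip 0.82 [ 0.5939 -0.1123  0.141 ]
top knob_grip 0.36 [ 0.737  -0.0199  0.0712]
top knob_nose 0.57 [ 0.5981 -0.1123  0.1406]
top knob_nose 0.38 [0.6993 0.0709 0.1363]
top dial_centre 0.83 [ 0.5674 -0.0064  0.106 ]
top dial_centre 0.52 [0.5158 0.2538 0.0249]
top three_dots 0.85 [ 0.5688 -0.0056  0.1065]
side knob_grip 0.61 [ 0.5958 -0.1181  0.14  ]
side knob_nose 0.67 [ 0.598  -0.1198  0.141 ]
side dial_centre 0.88 [ 0.5514 -0.0262  0.0958]
side three_dots 0.66 [ 0.5499 -0.0281  0.0937]
side three_dots 0.43 [ 0.5955 -0.1193  0.1409]
```

View pics/top0.png

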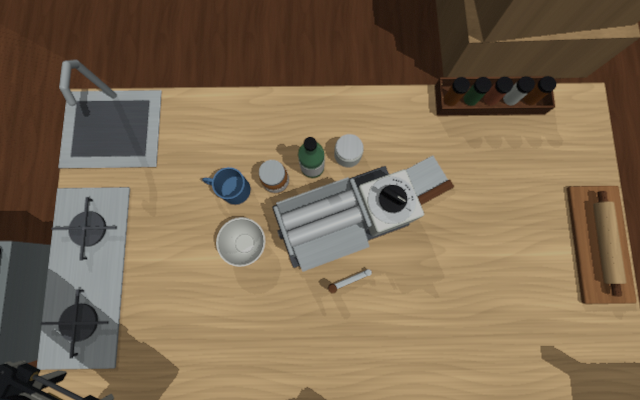

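View pics/side0.png

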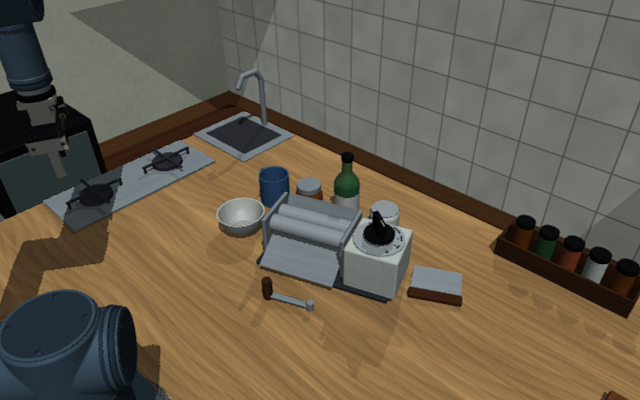

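Run:
```python
import cv2
im=cv2.imread("pics/top0.png")
print(im.shape)
c=im[130:290,280:480];cv2.imwrite("pics/top0c.png",cv2.resize(c,None,fx=4,fy=4)[:600,:800] if 0 else cv2.resize(c,(750,600),interpolation=cv2.INTER_CUBIC))
im=cv2.imread("pics/side0.png")
c=im[120:280,300:500];cv2.imwrite("pics/side0c.png",cv2.resize(c,(750,600),interpolation=cv2.INTER_CUBIC))
```

```text
(400, 640, 3)
```

View pics/top0c.png

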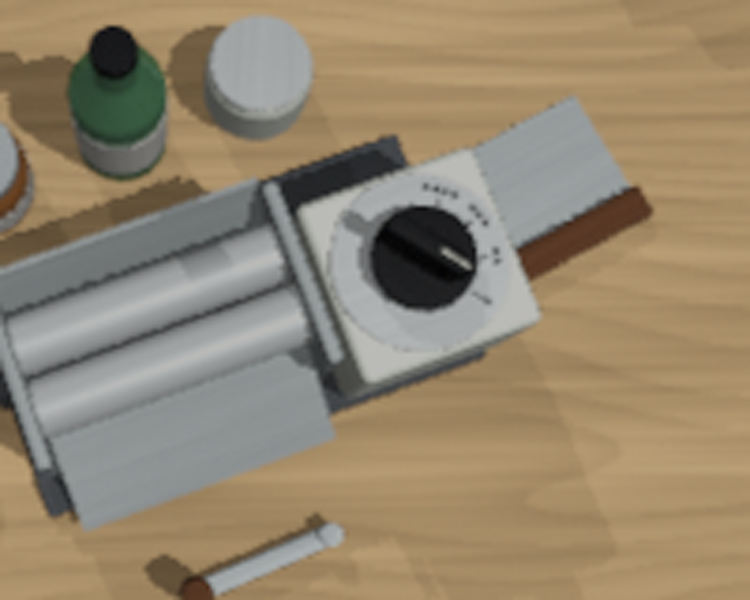

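View pics/side0c.png

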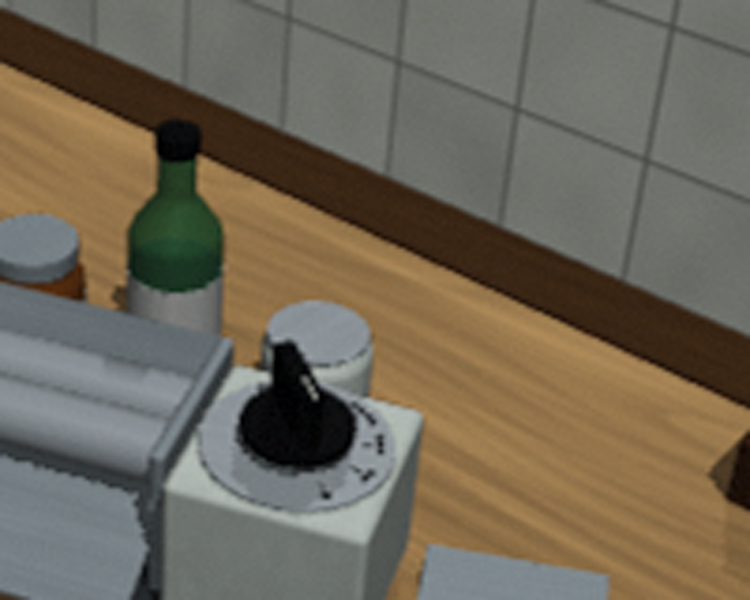

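The top crop shows the dial plate at about crop (419,264). The dot groups run counter-clockwise from one dot (487,298) to four dots (440,188). The nose line is near (458,260), pointing between one and two dots. Next I'll compute the metric positions.

```bash
cat > h.py <<'E'
from workcell import ctrl, viewer, finder
import cv2, numpy as np
from scipy.spatial.transform import Rotation as Ro
def cam(n):
    c=viewer.get_calibration(n); K=np.array(c["camera_matrix"])
    if n!="wrist": return K,np.array(c["R"]),np.array(c["t"])
    s=ctrl.state(); T=np.array(c["tool_from_camera"]); Rt=Ro.from_rotvec(s["ee_rot"]).as_matrix()
    Rwc=Rt@T[:3,:3]; p=Rt@T[:3,3]+np.array(s["tcp_pos"])
    return K,Rwc.T,-Rwc.T@p
def onplane(n,uv,z,C=None):
    K,R,t=C or cam(n); d=R.T@np.linalg.inv(K)@np.array([uv[0],uv[1],1.]); o=-R.T@t
    return o+d*(z-o[2])/d[2]
def rectify(n,im,c,z,half=0.08,size=600,C=None):
    "metric top view of plane z: right = +x world, up = +y"
    K,R,t=C or cam(n)
    m=2*half/size
    A=np.array([[m,0,c[0]-half],[0,-m,c[1]+half],[0,0,z],[0,0,1]])
    H=K@np.hstack([R,t[:,None]])@A
    return cv2.warpPerspective(im,np.linalg.inv(H),(size,size),flags=cv2.INTER_CUBIC)
E
python3 - <<'E'
from h import *
for n in ["top","side"]:
    im=cv2.imread(f"pics/{n}0.png"); cv2.imwrite(f"pics/{n}_rect.png",rectify(n,im,(0.597,-0.118),0.123))
s=ctrl.state();R=Ro.from_rotvec(s["ee_rot"]).as_matrix();print(np.round(R,3))
E
```

```text
[[ 0.     0.418  0.909]
 [ 0.     0.909 -0.418]
 [-1.     0.     0.   ]]
```

View pics/top_rect.png

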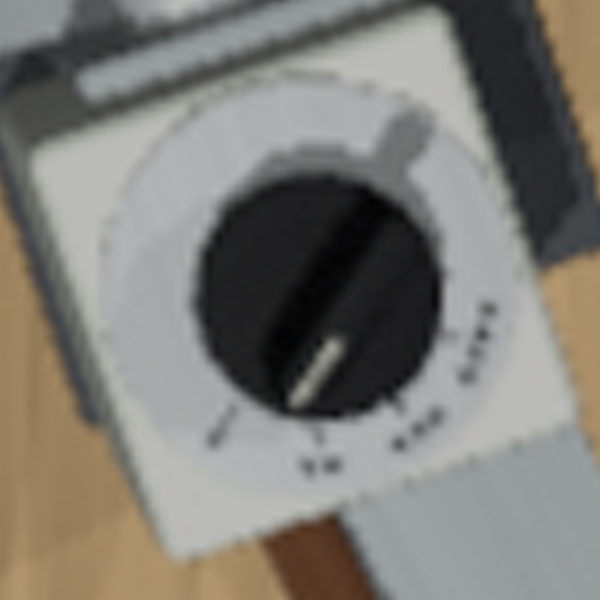

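View pics/side_rect.png

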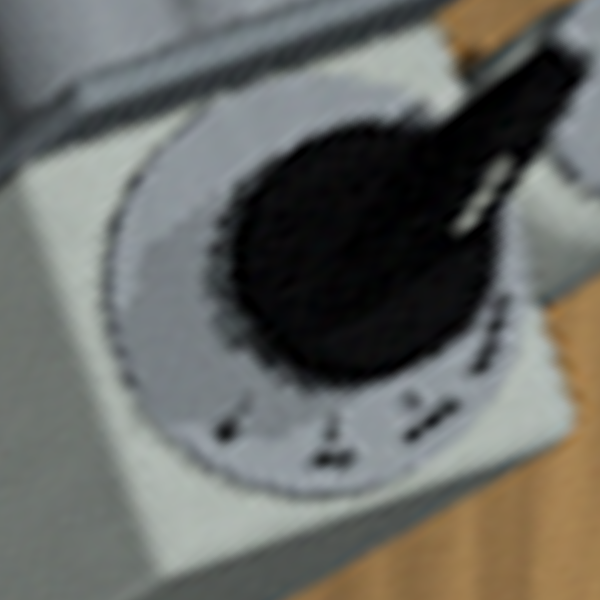

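```bash
python3 -m jog '[-0.02,-0.4,0.59,100,0,0,0.05,-0.02,-0.4,0.59,100,0,0,0.05,-0.02,-0.4,0.59,100,0,0,0.05,-0.02,-0.4,0.59,100,0,0,0.05,-0.02,-0.4,0.59,100,0,0,0.05,-0.02,-0.4,0.59,100,0,0,0.05,-0.02,-0.4,0.59,100,0,0,0.05,-0.02,-0.4,0.59,100,0,0,0.05,-0.02,-0.4,0.59,100,0,0,0.05,-0.02,-0.4,0.59,100,0,0,0.05,-0.02,-0.4,0.59,100,0,0,0.05,-0.02,-0.4,0.59,100,0,0,0.05]'
cat >> h.py <<'E'
def rem(tgt,yaw):
    "shift/turn in tool axes from present pose to TCP tgt, tool down, tool-y yaw deg"
    s=ctrl.state(); R=Ro.from_rotvec(s["ee_rot"]); a=np.radians(yaw)
    y=np.array([np.cos(a),np.sin(a),0]); x=np.array([0,0,-1.]); Rt=Ro.from_matrix(np.c_[x,y,np.cross(x,y)])
    print("t",round(s["t"],2),"shift",np.round(R.inv().apply(np.array(tgt)-s["tcp_pos"]),4),"turn",np.round(np.degrees((R.inv()*Rt).as_rotvec()),2))
E
python3 -c "
from h import *
rem((.599,-.115,.235),-35.6)"
```

```text
t: 1.55
tcp_pos: [0.4891, 0.0701, 0.233]
ee_rot: [1.474, 1.013, -1.473]
ft_force: [0.9, 0.8, 1.5]
gripper_width: 0.0497
t 1.55 shift [-0.0019  0.1689  0.1335] turn [14.61 -0.02 -0.04]
```

```bash
python3 -m jog '[-0.002,0.169,0.1335,14.6,0,0,0.05,-0.002,0.169,0.1335,14.6,0,0,0.05,-0.002,0.169,0.1335,14.6,0,0,0.05,-0.002,0.169,0.1335,14.6,0,0,0.05,-0.002,0.169,0.1335,14.6,0,0,0.05,-0.002,0.169,0.1335,14.6,0,0,0.05,-0.002,0.169,0.1335,14.6,0,0,0.05,-0.002,0.169,0.1335,14.6,0,0,0.05,-0.002,0.169,0.1335,14.6,0,0,0.05]'
python3 -c "
from h import *
rem((.599,-.115,.235),-35.6)
C=cam('wrist')
im=viewer.read_camera('wrist')[:,:,::-1]; cv2.imwrite('pics/w1.png',im)
cv2.imwrite('pics/w1d.png',rectify('wrist',im,(.599,-.115),.123,C=C)); cv2.imwrite('pics/w1k.png',rectify('wrist',im,(.599,-.115),.173,C=C))
print(ctrl.state()['qpos'])
"
```

```text
t: 2.3
tcp_pos: [0.5988, -0.1109, 0.2346]
ee_rot: [1.645, 0.854, -1.646]
ft_force: [1.2, -0.5, -0.7]
gripper_width: 0.0501
t 2.3 shift [-0.0004  0.0025  0.0033] turn [ 0.43 -0.01  0.06]
[-3.65860143e-01  3.55801560e-01  1.35931131e+00  3.70244365e-04
  1.42686208e+00  2.47388563e-01]
```

View pics/w1.png

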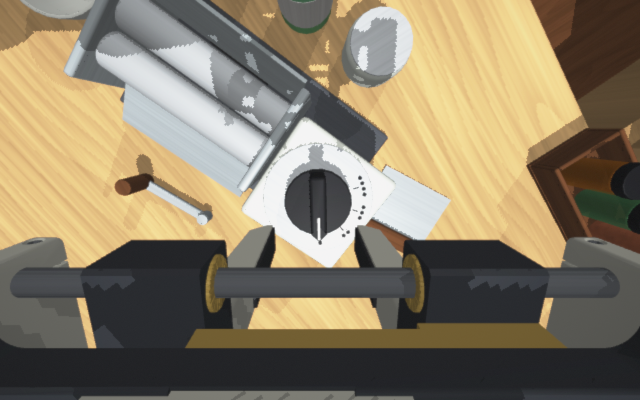

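View pics/w1d.png

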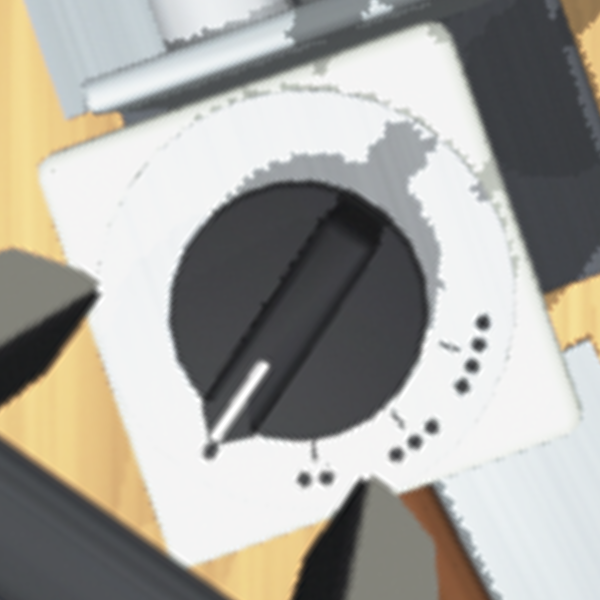

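View pics/w1k.png

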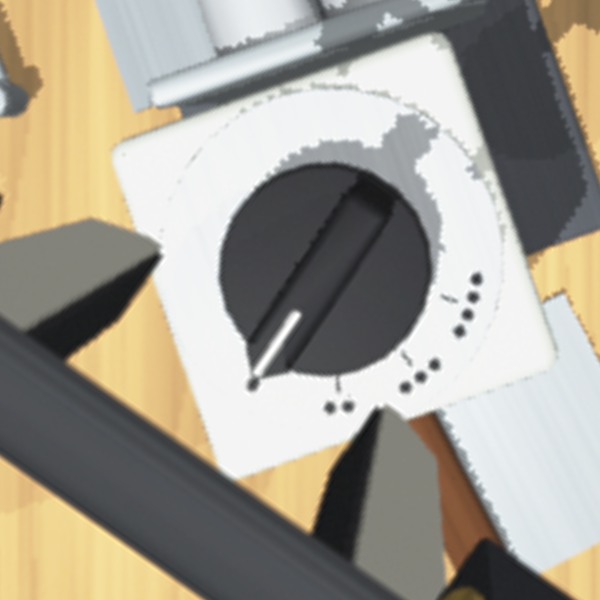

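The wrist view shows the nose at w1d (210,440), next to the one-dot mark at (210,450). Two dots are at (315,479), three at (414,440) and four at (472,354). Next I'll fit the dial.

Run:
```python
from h import *
from scipy.optimize import least_squares
th=np.array([0,.62,1.22,1.82])
def fit(px):
    P=np.array([[.599-.08+u/3750,-.115+.08-v/3750] for u,v in px])
    f=lambda q:(np.c_[q[0]+.0475*np.cos(q[2]+th),q[1]+.0475*np.sin(q[2]+th)]-P).ravel()
    r=least_squares(f,[.599,-.115,-2.1]); print(np.round(r.x[:2],4),np.degrees(r.x[2]),np.round(1e3*r.fun,1))
fit([(210,450),(315,479),(414,440),(472,354)])
off=np.array([0.002*3750,-0.003*3750])  # top rect centred .597,-.118
fit([(217-7.5,440+11.25),(320-7.5,465+11.25),(418-7.5,430+11.25),(478-7.5,345+11.25)])
fit([(230-7.5,430+11.25),(333-7.5,457+11.25),(433-7.5,422+11.25),(490-7.5,333+11.25)])
```

```text
[ 0.6   -0.115] -121.88376681596411 [-0.1 -0.3 -0.   0.3 -0.2 -0.1  0.4  0. ]
[ 0.5996 -0.115 ] -122.26192053757676 [-0.6  0.1  0.  -0.5  0.2  0.   0.4  0.3]
[ 0.603  -0.1126] -121.91419821886713 [-0.5 -0.2  0.2 -0.1 -0.3  0.5  0.6 -0.2]
```

```bash
python3 -c "
from h import *
rem((.600,-.1148,.235),-32.1)"; python3 -m jog '[0,0.002,0.004,-3,0,0,0.05,0,0.002,0.004,-3,0,0,0.05,0,0.002,0.004,-3,0,0,0.05]'; python3 -c "
from h import *
rem((.600,-.1148,.147),-32.1)"
```

```text
t 2.35 shift [-0.0001  0.0033  0.0028] turn [-3.04 -0.02  0.03]
t: 2.6
tcp_pos: [0.5986, -0.1154, 0.2352]
ee_rot: [1.61, 0.888, -1.61]
ft_force: [-0.2, 0.3, -1.2]
gripper_width: 0.0501
t 2.6 shift [ 0.0882  0.0009 -0.0012] turn [-0.11 -0.01 -0.03]
```

```bash
python3 -m jog '[0.02,0.001,-0.001,0,0,0,0.04,0.045,0.001,-0.001,0,0,0,0.04,0.065,0.001,-0.001,0,0,0,0.04,0.078,0.001,-0.001,0,0,0,0.04,0.086,0.001,-0.001,0,0,0,0.04,0.088,0.001,-0.001,0,0,0,0.04,0.088,0.001,-0.001,0,0,0,0.04,0.088,0.001,-0.001,0,0,0,0.04]'; python3 -c "
from h import *
rem((.600,-.1148,.147),-32.1)
im=viewer.read_camera('wrist')[:,:,::-1]; cv2.imwrite('pics/w2.png',im)
s=viewer.read_camera('side')[:,:,::-1][120:280,300:500]; cv2.imwrite('pics/s2.png',cv2.resize(s,(750,600)))"
```

```text
t: 3.27
tcp_pos: [0.6009, -0.1163, 0.1477]
ee_rot: [1.611, 0.887, -1.609]
ft_force: [0.1, -0.5, 0.3]
gripper_width: 0.04
t 3.27 shift [ 0.0007 -0.0015 -0.0008] turn [-0.13 -0.02 -0.09]
```

View pics/w2.png

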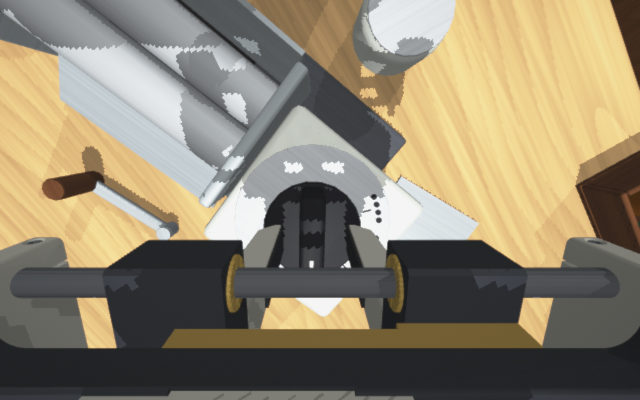

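View pics/s2.png

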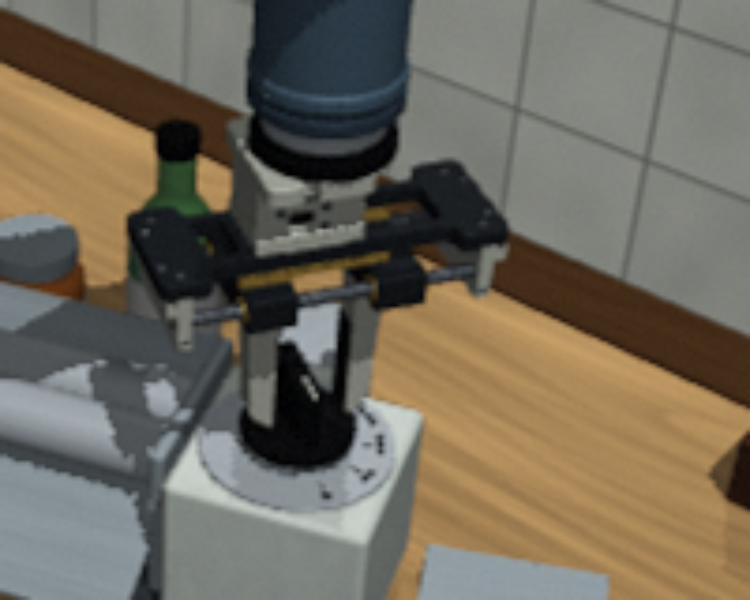

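The fingers sit on either side of the bar and the bar is centred at about column 314 in the wrist view, so I'm closing.

```bash
python3 -m jog '[0,0,0,0,0,0,0.02,0,0,0,0,0,0,0.01,0,0,0,0,0,0,0.01,0,0,0,0,0,0,0.01,0,0,0,0,0,0,0.01,0,0,0,0,0,0,0.01]' 18; python3 -c "
from h import *
s=ctrl.state()
rem((.600,-.1148,.147),-32.1);print(s['ft_force'],s['moment'])"
```

```text
t: 3.87
tcp_pos: [0.5992, -0.1159, 0.1468]
ee_rot: [1.609, 0.89, -1.612]
ft_force: [-4.3, 2.3, 4.3]
gripper_width: 0.0136
t 3.87 shift [-0.0002  0.0001 -0.0014] turn [-0.12  0.02  0.13]
[-4.28650001  2.31819475  4.2818622 ] [0.33663034 1.01049311 0.07048754]
```

```bash
python3 -m jog '[0,-0.001,0,0,0,0,0.01,-0.002,-0.001,0,0,0,0,0.01,-0.004,-0.001,0,0,0,0,0.01,-0.005,-0.001,0,0,0,0,0.01,-0.005,-0.001,0,0,0,0,0.01]'; python3 -c "
from h import *
for i in range(2):
  s=ctrl.state()
  print(s['t'],s['tcp_pos'],s['ft_force'],s['moment'])
  viewer.read_camera('side')"
```

```text
t: 4.28
tcp_pos: [0.5992, -0.1159, 0.1511]
ee_rot: [1.61, 0.889, -1.611]
ft_force: [-0.0, 0.5, -5.2]
gripper_width: 0.014
4.2833 [ 0.59915257 -0.11588957  0.15106594] [-0.00579137  0.48611087 -5.24903649] [-0.05416112  0.26717171 -0.00404457]
4.3333 [ 0.59914399 -0.11588319  0.15104563] [-0.22578907 -0.36918854 -7.13165767] [-0.11076839  0.25047202 -0.01331052]
```

Lateral load is gone, and about 5–6 N of spring now shows on the wrist, so the grip holds. Raising to about 9 mm.

```bash
python3 -m jog '[-0.002,0,0,0,0,0,0.01,-0.004,0,0,0,0,0,0.01,-0.004,0,0,0,0,0,0.01,-0.004,0,0,0,0,0,0.01]'; python3 -c "
from h import *
for i in range(3):
  s=ctrl.state()
  print(s['t'],s['tcp_pos'],s['ft_force'],s['moment'])
  im=viewer.read_camera('side')
cv2.imwrite('pics/s3.png',cv2.resize(im[:,:,::-1][160:260,330:455],(750,600)))"
```

```text
t: 4.72
tcp_pos: [0.5992, -0.1159, 0.1557]
ee_rot: [1.61, 0.889, -1.611]
ft_force: [-1.4, 0.6, -6.9]
gripper_width: 0.0141
4.7167 [ 0.59916238 -0.1158706   0.15565225] [-1.41869093  0.56105744 -6.89482428] [-0.1818405   0.36725687 -0.01311464]
4.7667 [ 0.59916272 -0.11585219  0.15561327] [-1.55367712 -0.04247549 -6.07455095] [-0.15695952  0.408901   -0.00308632]
4.8167 [ 0.59915734 -0.11585012  0.15557195] [-1.9986919   0.53157249 -6.64051492] [-0.15078371  0.36061089 -0.03326642]
```

View pics/s3.png

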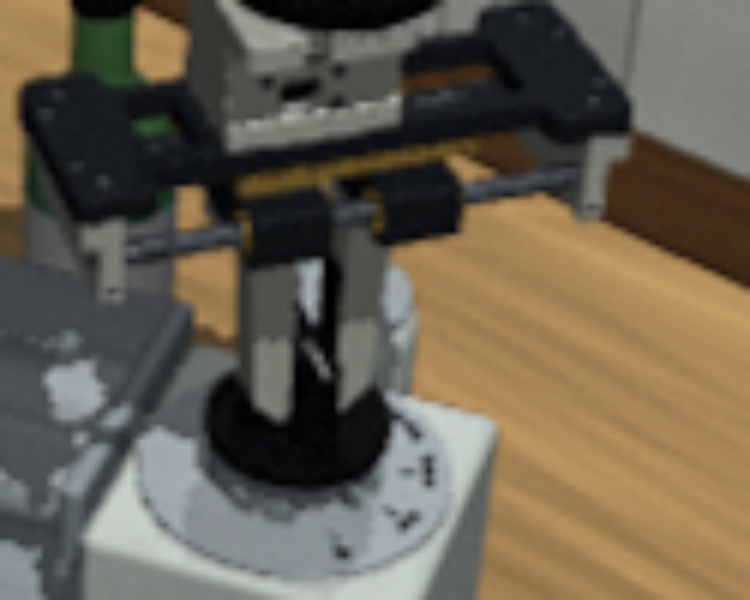

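```bash
python3 -m jog '[0,0,0,-2,0,0,0.01,0,0,0,-5,0,0,0.01,0,0,0,-9,0,0,0.01,0,0,0,-13,0,0,0.01,0,0,0,-17,0,0,0.01,0,0,0,-21,0,0,0.01,0,0,0,-25,0,0,0.01,0,0,0,-28,0,0,0.01,0,0,0,-30,0,0,0.01,0,0,0,-30,0,0,0.01]'; python3 -c "
from h import *
for i in range(3):
  s=ctrl.state()
  print(s['t'],s['tcp_pos'],s['ft_force'],s['moment'])
  im=viewer.read_camera('side')
rem((.600,-.1148,.156),-32.1)
cv2.imwrite('pics/s4.png',cv2.resize(im[:,:,::-1][160:260,330:455],(750,600)))"
```

```text
t: 5.7
tcp_pos: [0.6, -0.1161, 0.1558]
ee_rot: [1.237, 1.19, -1.236]
ft_force: [0.4, -0.7, -7.6]
gripper_width: 0.0138
5.7 [ 0.60004037 -0.11610045  0.15582166] [ 0.44313892 -0.71279886 -7.63253189] [-0.25408028 -0.09722899 -0.03287747]
5.75 [ 0.60003875 -0.11610536  0.15582808] [ 0.90845208 -0.7709054  -6.67575358] [-0.26833801 -0.1929408   0.03167754]
5.8 [ 0.60004154 -0.11613552  0.15585068] [ 1.40458715 -1.67879002 -6.91133282] [-0.25258677 -0.23556419  0.03098837]
t 5.85 shift [-0.0002 -0.0001 -0.0013] turn [29.81  0.   -0.08]
```

View pics/s4.png

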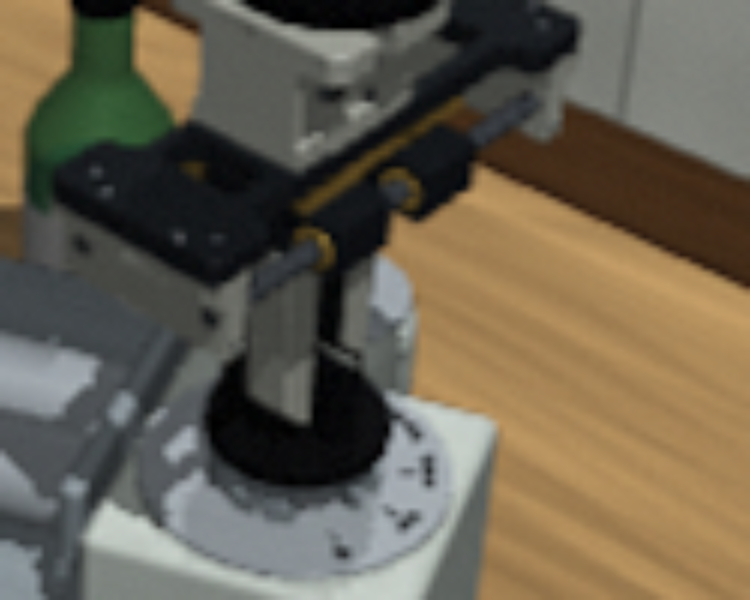

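```bash
python3 -m jog '[0,0,0,-2,0,0,0.01,0,0,0,-5,0,0,0.01,0,0,0,-9,0,0,0.01,0,0,0,-13,0,0,0.01,0,0,0,-17,0,0,0.01,0,0,0,-20,0,0,0.01,0,0,0,-22,0,0,0.01,0,0,0,-22,0,0,0.01,0,0,0,-22,0,0,0.01]'; python3 -c "
from h import *
for i in range(3):
  s=ctrl.state()
  print(s['t'],s['tcp_pos'],s['ft_force'],s['moment'])
  im=viewer.read_camera('side')
rem((.600,-.1148,.156),-32.1)
t=viewer.read_camera('wrist');cv2.imwrite('pics/w5.png',t[:,:,::-1])
cv2.imwrite('pics/s5.png',cv2.resize(im[:,:,::-1][160:260,330:455],(750,600)))"
```

```text
t: 6.6
tcp_pos: [0.6007, -0.116, 0.1561]
ee_rot: [0.953, 1.35, -0.951]
ft_force: [5.1, -0.1, -8.0]
gripper_width: 0.0134
6.6 [ 0.60065672 -0.11601333  0.15611471] [ 5.07708707 -0.10704952 -7.95869415] [-0.20461895 -0.94397016  0.04810203]
6.65 [ 0.60065778 -0.11601809  0.1561398 ] [ 5.94868245 -0.64570016 -6.85375235] [-0.12798547 -1.02243655  0.01914851]
6.7 [ 0.60064915 -0.11600315  0.15612508] [ 5.20621964  0.27359275 -7.18281139] [-0.1365516  -0.96257164 -0.009707  ]
t 6.75 shift [ 0.0001 -0.0002 -0.0014] turn [ 5.178e+01  1.000e-02 -1.700e-01]
```

View pics/s5.png

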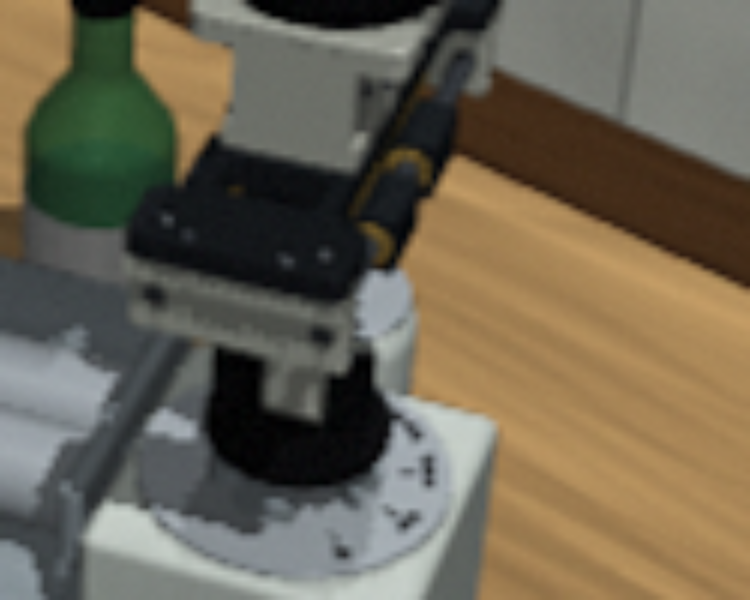

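View pics/w5.png

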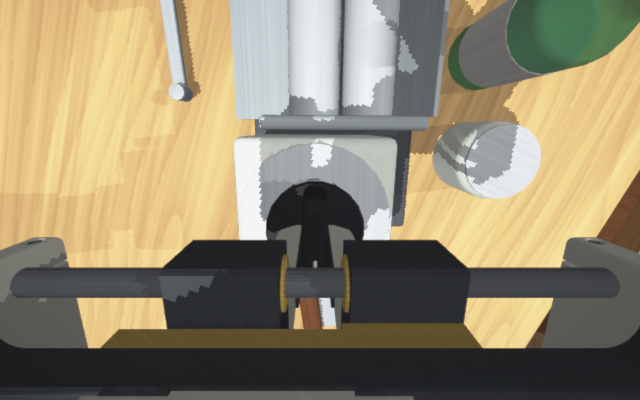

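```bash
python3 -m jog '[0,0.001,0,0,0,0,0.01,0.001,0.001,0,0,0,0,0.01,0.002,0.001,0,0,0,0,0.01,0.002,0.001,0,0,0,0,0.01]' 7; python3 -c "
from h import *
for i in range(3):
  s=ctrl.state()
  print(s['t'],s['tcp_pos'],s['ft_force'],s['moment'])
  im=viewer.read_camera('side')"
```

```text
t: 7.13
tcp_pos: [0.6007, -0.1159, 0.1537]
ee_rot: [0.952, 1.352, -0.952]
ft_force: [3.6, -2.8, -6.3]
gripper_width: 0.0138
7.1333 [ 0.60066102 -0.11591554  0.1536931 ] [ 3.58301857 -2.76131709 -6.31735552] [-0.54591286 -0.6987738  -0.01025623]
7.1833 [ 0.60067739 -0.11589258  0.15372801] [ 3.42480168 -2.22510711 -5.78210844] [-0.50208151 -0.75080912 -0.05747538]
7.2333 [ 0.60065035 -0.11591237  0.15374097] [ 5.07822191 -2.79756641 -7.04707281] [-0.49487918 -0.74284642 -0.03588575]
```

```bash
python3 -m jog '[0,0.001,0.001,0,0,0,0.01,0.001,0.001,0.001,0,0,0,0.01,0.002,0.001,0.001,0,0,0,0.01,0.002,0.001,0.001,0,0,0,0.01]' 6; python3 -c "
from h import *
for i in range(3):
  s=ctrl.state()
  print(s['t'],s['tcp_pos'],s['ft_force'],s['moment'])
  im=viewer.read_camera('side')"
```

```text
t: 7.62
tcp_pos: [0.6009, -0.116, 0.153]
ee_rot: [0.951, 1.354, -0.952]
ft_force: [-4.0, -0.6, 3.3]
gripper_width: 0.0138
7.6167 [ 0.6008749  -0.11602813  0.15302219] [-3.9618194  -0.55927019  3.3372671 ] [-0.19242816  0.72260571 -0.01579732]
7.6667 [ 0.60087841 -0.11602084  0.15303221] [-3.74575267 -0.26166094  5.90624239] [-0.17187481  0.84702712 -0.07634639]
7.7167 [ 0.60085739 -0.11602761  0.15298807] [-4.48479867  0.31115069  5.74570837] [-0.1804655   0.89977157 -0.04661129]
```

```bash
python3 -m jog '[-0.0007,-0.0007,0,0,0,0,0.01,-0.0007,-0.0007,0,-1,0,0,0.01,-0.0007,-0.0007,0,-2,0,0,0.01,-0.0007,-0.0007,0,-3,0,0,0.01,-0.0007,-0.0007,0,-3,0,0,0.01]' 7; python3 -c "
from h import *
for i in range(2):
  s=ctrl.state()
  print(s['t'],s['tcp_pos'],s['ft_force'],s['moment'])
  im=viewer.read_camera('side')
rem((.600,-.1148,.156),-32.1)"
```

```text
t: 8.18
tcp_pos: [0.6009, -0.1161, 0.1529]
ee_rot: [0.911, 1.372, -0.91]
ft_force: [-3.4, 1.8, 6.4]
gripper_width: 0.0145
8.1833 [ 0.60093192 -0.11612375  0.15291249] [-3.44045824  1.7840127   6.39135709] [ 0.16358303  0.55906415 -0.21167771]
8.2333 [ 0.60093933 -0.11611855  0.15292008] [-2.67735828  0.91948698  6.22608708] [ 0.12427097  0.59638498 -0.12102625]
t 8.28 shift [-0.0031 -0.0003 -0.0016] turn [ 5.493e+01 -2.000e-02 -0.000e+00]
```

```bash
python3 -m jog '[-0.001,-0.0003,0,0,0,0,0.01,-0.001,-0.0003,0,0,0,0,0.01,-0.001,-0.0003,0,0,0,0,0.01]' 8; python3 -c "
from h import *
for i in range(3):
  s=ctrl.state()
  print(s['t'],s['tcp_pos'],s['ft_force'],s['moment'],s['gripper_width'])
  im=viewer.read_camera('side')
rem((.600,-.1148,.156),-32.1)"
```

```text
t: 8.53
tcp_pos: [0.6008, -0.1161, 0.1531]
ee_rot: [0.912, 1.372, -0.911]
ft_force: [-0.1, 2.1, 0.3]
gripper_width: 0.014
8.5333 [ 0.60084841 -0.11612828  0.15306529] [-0.05291     2.09728867  0.27209124] [ 0.24254868  0.00129527 -0.03061107] 0.013968914540156451
8.5833 [ 0.60087603 -0.11612856  0.15308187] [ 0.00413002  1.49896676 -1.06262195] [ 0.34485336 -0.01892188 -0.0450615 ] 0.014189050499505404
8.6333 [ 0.60084775 -0.11611262  0.15306911] [0.72842867 1.84779679 0.23129923] [ 0.35154248 -0.04853716 -0.0436474 ] 0.014277127582029023
t 8.68 shift [-0.0029 -0.0003 -0.0016] turn [ 5.489e+01 -4.000e-02  0.000e+00]
```

```bash
cat > chk.py <<'E'
from h import *
for i in range(2):
  s=ctrl.state()
  print(round(s['t'],2),np.round(s['tcp_pos'],4),np.round(s['ft_force'],1),np.round(s['moment'],3),round(s['gripper_width'],4))
  im=viewer.read_camera('side')
rem((.600,-.1148,.156),-32.1)
E
python3 -m jog '[0,0,0,-1,0,0,0.01,0,0,0,-2,0,0,0.01,0,0,0,-3,0,0,0.01,0,0,0,-4,0,0,0.01,0,0,0,-4,0,0,0.01]';python3 chk.py
```

```text
t: 9.1
tcp_pos: [0.6009, -0.1161, 0.1531]
ee_rot: [0.858, 1.395, -0.857]
ft_force: [3.4, 4.1, -2.4]
gripper_width: 0.0142
9.1 [ 0.6009 -0.1161  0.1531] [ 3.4  4.1 -2.4] [ 0.643 -0.446 -0.067] 0.0142
9.15 [ 0.6009 -0.1161  0.1532] [ 2.1  3.6 -3.9] [ 0.741 -0.464 -0.095] 0.0142
t 9.2 shift [-0.0028 -0.0002 -0.0016] turn [ 5.888e+01 -4.000e-02 -1.000e-02]
```

```bash
python3 -m jog '[0.0006,0.0006,-0.0003,-1,0,0,0.01,0.0006,0.0006,-0.0003,-2,0,0,0.01,0.0006,0.0006,-0.0003,-3,0,0,0.01,0.0006,0.0006,-0.0003,-3,0,0,0.01]';python3 chk.py
```

```text
t: 9.53
tcp_pos: [0.6011, -0.116, 0.153]
ee_rot: [0.817, 1.412, -0.817]
ft_force: [0.3, 3.8, -0.1]
gripper_width: 0.0142
9.53 [ 0.6011 -0.116   0.153 ] [ 0.3  3.8 -0.1] [ 0.564 -0.057 -0.086] 0.0142
9.58 [ 0.6011 -0.1161  0.153 ] [-0.4  3.7  1. ] [ 0.49  -0.061 -0.075] 0.0142
t 9.63 shift [-0.003  -0.0003 -0.0016] turn [ 6.187e+01  1.000e-02 -1.000e-02]
```

```bash
python3 -m jog '[0.0003,0.0003,-0.0003,-1,0,0,0.01,0.0003,0.0003,-0.0003,-2,0,0,0.01,0.0003,0.0003,-0.0003,-3,0,0,0.01,0.0003,0.0003,-0.0003,-3,0,0,0.01]';python3 chk.py
```

```text
t: 9.97
tcp_pos: [0.6012, -0.116, 0.1528]
ee_rot: [0.777, 1.427, -0.778]
ft_force: [-0.9, 0.7, 2.8]
gripper_width: 0.0143
9.97 [ 0.6012 -0.116   0.1528] [-0.9  0.7  2.8] [ 0.169  0.28  -0.176] 0.0143
10.02 [ 0.6012 -0.1159  0.1528] [-1.4  0.5  3.8] [ 0.101  0.244 -0.126] 0.0144
t 10.07 shift [-0.0032 -0.0004 -0.0016] turn [ 6.487e+01  4.000e-02 -1.000e-02]
```

```bash
python3 -m jog '[-0.0005,0,0,-1,0,0,0.01,-0.0005,0,0,-2,0,0,0.01,-0.0005,0,0,-3,0,0,0.01,-0.0005,0,0,-3,0,0,0.01]';python3 chk.py
```

```text
t: 10.4
tcp_pos: [0.6013, -0.1158, 0.1525]
ee_rot: [0.737, 1.442, -0.737]
ft_force: [1.0, -0.3, -1.5]
gripper_width: 0.0145
10.4 [ 0.6013 -0.1158  0.1525] [ 1.  -0.3 -1.5] [-0.179 -0.122 -0.088] 0.0145
10.45 [ 0.6012 -0.1158  0.1525] [ 0.6 -1.  -2.1] [-0.159 -0.124 -0.065] 0.0141
t 10.5 shift [-0.0035 -0.0004 -0.0015] turn [6.787e+01 1.000e-02 2.000e-02]
```

```bash
python3 -m jog '[0.0007,0,0,0,0,0,0.01,0.0014,0,0,0,0,0,0.01,0.0014,0,0,0,0,0,0.01]';python3 chk.py
```

```text
t: 10.75
tcp_pos: [0.6012, -0.1156, 0.1508]
ee_rot: [0.738, 1.442, -0.738]
ft_force: [1.7, -1.3, -6.4]
gripper_width: 0.0138
10.75 [ 0.6012 -0.1156  0.1508] [ 1.7 -1.3 -6.4] [-0.343 -0.32   0.079] 0.0138
10.8 [ 0.6012 -0.1157  0.1508] [ 2.  -0.6 -6.5] [-0.384 -0.399  0.066] 0.014
t 10.85 shift [-0.0051 -0.0004 -0.0014] turn [ 6.787e+01 -0.000e+00  4.000e-02]
```

The knob follows downward with the full spring pull, so it's in the notch. Lowering gently.

```bash
python3 -m jog '[0.001,0,0,0,0,0,0.01,0.002,0,0,0,0,0,0.01,0.0025,0,0,0,0,0,0.01,0.0025,0,0,0,0,0,0.01]';python3 chk.py
```

```text
t: 11.18
tcp_pos: [0.6012, -0.1157, 0.149]
ee_rot: [0.738, 1.442, -0.738]
ft_force: [0.1, -2.0, -4.1]
gripper_width: 0.0143
11.18 [ 0.6012 -0.1157  0.149 ] [ 0.1 -2.  -4.1] [-0.405 -0.225  0.057] 0.0143
11.23 [ 0.6012 -0.1157  0.149 ] [ 0.8 -1.7 -4.9] [-0.38  -0.191  0.107] 0.014
t 11.28 shift [-0.007  -0.0004 -0.0014] turn [6.787e+01 1.000e-02 0.000e+00]
```

```bash
python3 -m jog '[0.0008,0,0,0,0,0,0.01,0.0016,0,0,0,0,0,0.01,0.002,0,0,0,0,0,0.01,0.002,0,0,0,0,0,0.01]' 5;python3 chk.py
```

```text
t: 11.62
tcp_pos: [0.6012, -0.1156, 0.1471]
ee_rot: [0.738, 1.442, -0.738]
ft_force: [0.6, -1.6, -2.9]
gripper_width: 0.0139
11.62 [ 0.6012 -0.1156  0.1471] [ 0.6 -1.6 -2.9] [-0.421 -0.022  0.056] 0.0139
11.67 [ 0.6012 -0.1156  0.1471] [ 0.2 -2.7 -3.1] [-0.415  0.033  0.096] 0.0142
t 11.72 shift [-0.0089 -0.0005 -0.0014] turn [6.787e+01 1.000e-02 0.000e+00]
```

```bash
python3 -m jog '[0,0,0,0,0,0,0.016,0,0,0,0,0,0,0.018,0,0,0,0,0,0,0.03,0,0,0,0,0,0,0.04,0,0,0,0,0,0,0.04]';python3 chk.py; python3 -c "
from h import *
im=viewer.read_camera('side');cv2.imwrite('pics/s9.png',cv2.resize(im[:,:,::-1][160:260,330:455],(750,600)))"
```

```text
t: 12.13
tcp_pos: [0.6013, -0.1154, 0.1473]
ee_rot: [0.738, 1.442, -0.738]
ft_force: [0.3, 0.0, -0.7]
gripper_width: 0.0337
12.13 [ 0.6013 -0.1154  0.1473] [ 0.3  0.  -0.7] [-0.041  0.039 -0.021] 0.0337
12.18 [ 0.6013 -0.1154  0.1473] [-0.7  0.  -1.4] [-0.038  0.038 -0.014] 0.0368
t 12.23 shift [-0.0088 -0.0007 -0.0013] turn [ 6.788e+01 -1.000e-02 -1.000e-02]
```

View pics/s9.png

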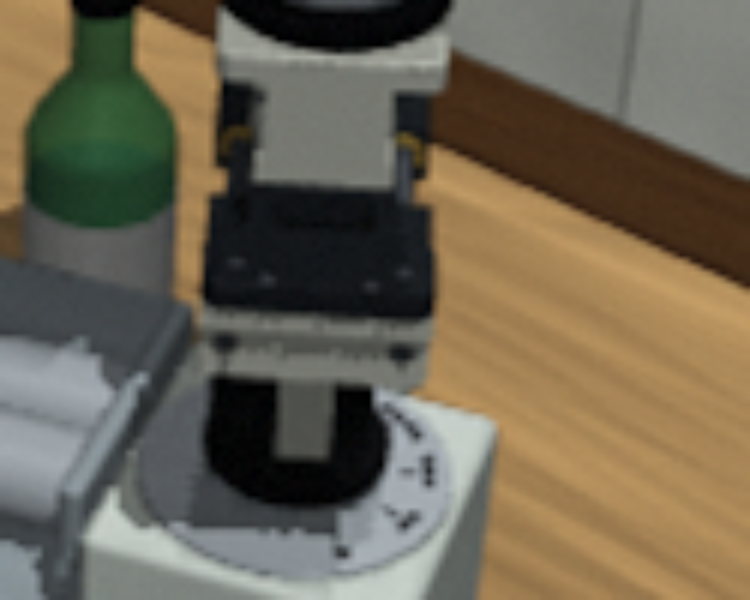

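Skirt bottom is now at row ~505, against ~485 when raised. Next I'll retreat upward and check.

```bash
python3 -m jog '[-0.01,0,0,0,0,0,0.04,-0.03,0,0,0,0,0,0.04,-0.06,0,0,0,0,0,0.05,-0.09,0,0,0,0,0,0.05,-0.12,0,0,0,0,0,0.05,-0.12,0,0,0,0,0,0.05,-0.12,0,0,0,0,0,0.05]'; python3 -c "
from h import *
C=cam('wrist')
im=viewer.read_camera('wrist')[:,:,::-1]; cv2.imwrite('pics/w10d.png',rectify('wrist',im,(.599,-.115),.123,C=C)); cv2.imwrite('pics/w10k.png',rectify('wrist',im,(.599,-.115),.173,C=C))
a=cv2.imread('pics/side0.png')[160:260,330:430]; b=viewer.read_camera('side')[:,:,::-1]; cv2.imwrite('pics/side10.png',b); b=b[160:260,330:430]
cv2.imwrite('pics/s10.png',cv2.resize(np.hstack([a,b]),(800,400),interpolation=cv2.INTER_CUBIC))
cv2.imwrite('pics/top10.png',viewer.read_camera('top')[:,:,::-1])"
```

```text
t: 12.87
tcp_pos: [0.6023, -0.1159, 0.2702]
ee_rot: [0.738, 1.436, -0.737]
ft_force: [-0.4, -0.1, -1.3]
gripper_width: 0.0499
```

View pics/w10d.png

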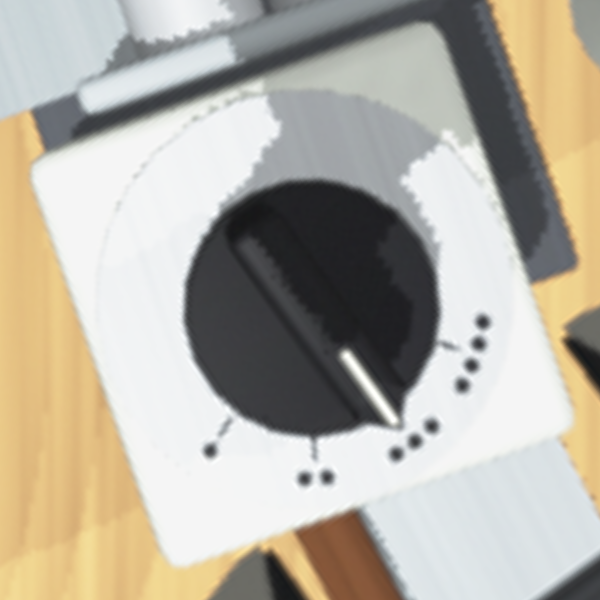

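View pics/w10k.png

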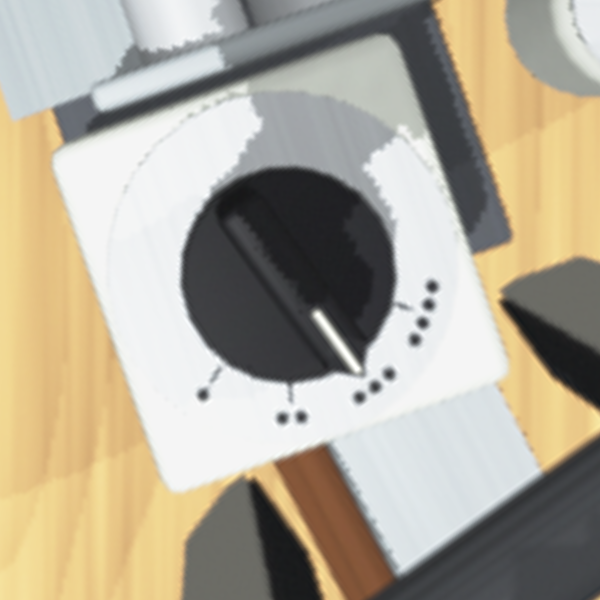

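View pics/s10.png

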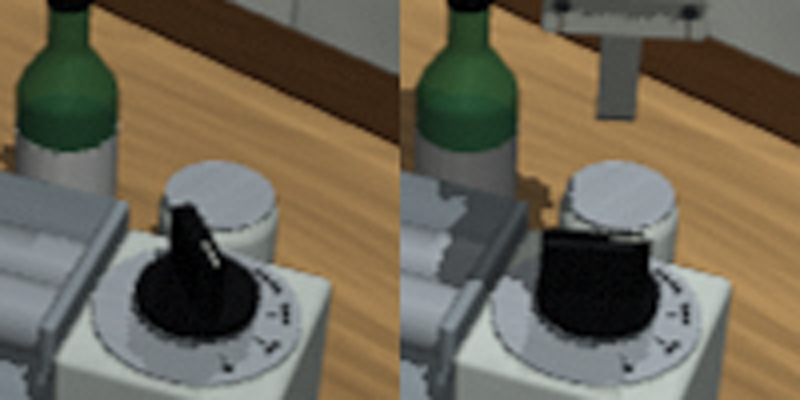

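View pics/top10.png

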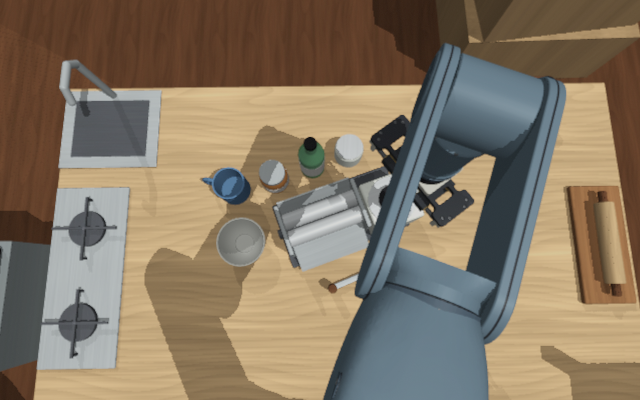

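The nose now points to the three-dot group at w10d (400,425), with the dots centred at (414,440). The skirt edge looks level with the starting picture. Before handing in, I'll check the height numerically.

Run:
```python
import cv2,numpy as np
a=cv2.imread('pics/side0.png',0).astype(float);b=cv2.imread('pics/side10.png',0).astype(float)
def edge(im):
    o=[]
    for c in range(372,388):
        p=im[225:255,c]; k=np.where(p<45)[0]; i=k.max(); o.append(225+i+(45-p[i])/(p[i+1]-p[i]))
    return np.round(o,1)
print(edge(a));print(edge(b))
# plate front as registration
print(np.abs(a-b)[262:290,350:400].mean())
```

```text
[243.7 243.8 243.9 244.2 244.1 244.  244.8 245.  244.9 245.  245.1 245.
 244.1 244.  243.9 252.1]
[243.4 243.7 243.8 244.1 244.  243.9 244.6 244.8 244.8 244.8 244.8 244.8
 244.2 244.  243.8 252. ]
10.107142857142858
```

Skirt edge height agrees with the home picture to within 0.3 px, where 6 mm would be about 3 px. The knob is fully home.

```bash
python3 -c "
from workcell import ctrl
print(ctrl.state()['t'],ctrl.job_done())"
```

```text
the job is handed in; nothing more can be done
13.0167 None
```

The selector is at three dots and fully home in its notch. I handed the job in at 13.0 s with the gripper about 10 cm above the knob.

**How it went:** I gripped the bar, lifted it about 9 mm and turned it past two dots. Then I lowered it to the rim, lightened the grip and turned slowly. At about 68° of turn the knob began to pull down with its spring, and I let it sink into the notch before letting go. The highest force I read was about 8 N; the readings were taken between moves.

**Last checks:**
- **Height:** in the side camera, the skirt edge is within 0.3 px of the starting home picture. Hanging on the rim would show as about 3 px.
- **Direction:** the nose points about 4° short of the middle of the three dots, within the stated 11°.
- **Other things on the worktop:** nothing looked moved in the camera pictures. In the final top view the arm hid the scraper and part of the crank. The scraper looked unmoved in the wrist picture; the hidden part of the crank I did not check again.

No check failed.

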